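# Index a lantern to its next side on the lamp positioner

### The job

Get the lantern positioner ready for its next seam: first press the mushroom stop button down until it latches and let go of it, then turn its cap clockwise until it is freed and springs back up. Then, from home, turn the indexing knob clockwise exactly three clicks, to the third stop and never on to the fourth, so that the lantern's next side comes round, and finish while still gripping the knob there, because it springs home if let go. Leave the bottle, tools, glass and rolls lying around where they are.

Things in the scene. Friction and masses are not known exactly. Their poses are not given: they have to be found in the camera images.
- stop_base: Stop station: a bare aluminium box 90 x 90 mm on a 110 mm foot plate, its top 56 mm above the table with a collar to 60 mm, fixed, level, at any yaw. Origin on the table under the axis of its mushroom button
- stop_top (a point): Centre of the top of the black round mushroom cap, 40 mm across, on the stop station. z is up. The straight, grippable side runs from 4 to 21 mm below this point, the underside is 24 mm below it, on an 18 mm stem. Cap up: this point is 99 mm above the table; latched down: about 91 mm
- stop_press (a joint): How far the mushroom cap is pressed, m: 0 up, 0.010 at the bottom. Sprung (about 2 N at first, about 5 N to latch). It latches at about 0.008: pressed to the bottom and let go, it stays down at about 0.008
- stop_cap (a joint): Turn of the mushroom cap, rad, clockwise seen from above: 0 at rest, end stop 1.05; a weak spring (under 0.05 N m) brings it back. Latched down, it comes free past about 0.7 and springs up as soon as it is not held down; a grip holds it down, so open the fingers (or lift) while it is still turned
- head: Indexing head, fixed, level: an aluminium block 100 x 90 mm with the knob on top, its origin on the table under the knob's axis. 180 mm along its +x stands a turntable (116 mm across) with a five-sided white glass lantern, 173 mm high overall. The block's steel dial, face 58 mm above the table, has a broad home mark on the -x side and five thin marks 24 degrees apart, going clockwise
- knob_grip (a point): Middle of the indexing knob's grip bar, on its vertical axis, 84 mm above the table. The upright black bar is 44 mm long along this point's x, 16 mm wide along y, and reaches 18 mm above and below this point; under it a 48 mm round skirt, 8 mm high, on the dial. -x is the pointer end; the frame turns with the knob, z up; at home it is parallel to the head's frame
- index_knob (a joint): Angle of the knob, rad, clockwise seen from above: 0 at home, where it starts; end stop 2.09. Clicks every 0.419 (24 degrees): third stop 1.257. A spring takes it home if let go at any stop. Turning needs up to 0.15 N m, holding at the third stop about 0.09; resistance crests between stops and falls as it clicks over. The lantern turns with it, 1 to 1
- flux: upright green flux bottle, 42 mm across, 105 mm high, loose; origin under its middle; to be left alone
- foil: flat roll of copper foil, 68 mm across, 12 mm high, loose; to be left alone
- spool: solder spool standing upright, 60 mm across, 45 mm high, loose; to be left alone
- glass_a: loose amber glass piece, 75 x 50 x 5 mm, lying flat; to be left alone
- glass_b: loose white glass piece, 60 x 60 x 5 mm, lying flat; to be left alone
- brush: brush with a blue handle, lying flat, loose; to be left alone
- driver: screwdriver with a wooden handle, lying flat, loose; to be left alone

How it is judged:
By the outcome, as a careful person would: the job done as asked, in the order asked, and still so for the second after the job is handed in, while the arm keeps its last pose, push and grip.
It also fails if it takes over 58 s, if anything falls off the work surface, if the arm or the gripper's body presses on something with over 40 N, if the wrist force passes 120 N, or if a joint passes its speed limit or range.

### The arm

A 6-joint arm with a two-finger parallel gripper is mounted at the origin on the work surface. World frame = base frame: x ahead of the robot, y to its left, z up, the work surface at z = 0. Lengths are in m, angles in degrees, forces in N, time in s.
With the tool pointing down it reaches from about 0.3 to 0.75 m from the base axis. Payload 8.5 kg.
Tool frame: the origin (TCP) lies between the finger pads; the fingertips stand ahead of it and the grasp point (between the pads) lies 8 mm behind it (env.tcp_to_tips is the z of the fingertips in the tool frame, in m); z points along the fingers, x is the direction in which the jaws open and shut, and the axes are right-handed (so a half turn about z gives the same grasp; the last joint's range is limited). The gripper opens to 85 mm and grips with 20 to 120 N. Pads are 22 mm wide; open, the fingers measure 114 mm over their backs; the gripper's body (76 mm by 85 mm) begins 54 mm behind the grasp point. The pads swing forward as they close: fully open they stand 13 mm farther back than shut.
Start: joints at [-87.279, 21.807, 74.336, -0, 83.858, -12.336], TCP at [0.143, -0.531, 0.242] pointing down, gripper open.
Joint ranges: [-178.18, 178.18], [-50.72, 133.34], [12.68, 142.11], [-81.47, 261.47], [9.98, 163.14], [-165.26, 165.26]. Speed limits (degrees/s): [136.94, 136.94, 180, 180, 180, 180].

### API

Orientations are given as a 3x3 rotation matrix whose columns are the frame's x, y, z axes.
In Python, from rig import observe, viewer, env gives the robot as it stands.
- The arm moves only by the tool jog_arm, never from a script. Its arguments are lists of equal length, an entry for each row: "dr": the turn, a rotation vector about the tool's x, y, z in rad, a list of three; "slide": the shift along the tool's x, y, z in m, a list of three; "gripper": the opening, from -1 (shut) to 1 (fully open), so that 0 is half open. In form: {"dr": [[rx, ry, rz], ...], "slide": [[dx, dy, dz], ...], "gripper": [gripper, ...]}. A call has exactly 10 rows; each row shifts and turns the commanded pose from where the row before left it, along the tool's axes as they then stand; what a row does not reach is not made up. A row lasts 1/10 s, in which the tool goes at most 50 mm and 8.59 degrees, less where a joint would pass 70% of its speed; a pose out of reach is approached as far as the arm can. A call is refused whole if a number of a shift passes 0.05 or a number of a turn 0.15, either way. A call with a gripper value outside its range is refused whole. The fingers move at their own pace and stop on an object; "force" is the grip in N (left out, the last holds). Time passes only in rows, so rows that do not move let the fingers close, or fill a call up. It gives the time, the measured TCP pose, the force and the opening at its end, in the units of the state.
- observe(): the state, without advancing time (a new reading comes with each control period).
- viewer.get_image(name): name is "scene" or "top"; returns a dict with "pixels" (384x512x3 uint8, blue, green, red), "camera_matrix" (3x3 intrinsics, pixels), "R" (3x3) and "t" (3): a world point X has camera coordinates R X + t. Camera axes: x right, y down, z forward; pixel columns grow to the right and rows downward; lengths in m; the calibration is good to about 2 mm. A picture is of the moment at which its call begins. There is no depth.
- env.close_job(): hands the job in, once; it reports no verdict.
The state is a dict: "time_s": time; "q": joint angles; "qvel": joint speeds; "joint_efforts": joint torques, N m; "position": TCP position; "tool_rot": TCP orientation; "ft_force": force on the tool from outside, world axes, zero at the start; "wrist_torque": the same for the moment, N m; "grip_width": finger opening in m.
Only numpy, scipy, OpenCV 4.12 (cv2) and the standard library are available. Lean on these libraries where they do the work, as an engineer would, in place of code of your own. Each camera call takes 0.05 s, during which the arm holds its last target.

## Working session

There is one attempt and no reset: what is moved stays moved. The work goes in short steps, Python scripts to look and compute and a tool call to move; the robot and the scene stay as the last step left them, time stands still between calls to the robot, and variables do not carry over. Pictures are saved under pics/ and viewed, and the job is handed in when it is done.

Besides the shell and the picture viewer there is one more tool, called as name(argument=value, ...) on one line, values as JSON. jog_arm: Moves the arm, as the interface text tells. Its arguments: {"type":"object","properties":{"dr":{"type":"array","items":{"type":"array","items":{"type":"number"}}},"slide":{"type":"array","items":{"type":"array","items":{"type":"number"}}},"gripper":{"type":"array","items":{"type":"number"}},"force":{"type":"number"}},"required":["dr","slide","gripper"]}

```bash
mkdir -p pics; cat > h.py <<'E'
import numpy as np,cv2
from rig import observe,viewer,env
def snap(n,tag):
    d=viewer.get_image(n); im=np.array(d['pixels']); cv2.imwrite(f'pics/{tag}.png',im); np.savez(f'pics/{tag}.npz',K=d['camera_matrix'],R=d['R'],t=d['t'],im=im); return d
def load(tag): return np.load(f'pics/{tag}.npz')
def proj(d,X):
    c=np.array(d['R'] if 'R' in d else d['R'])@np.array(X,float)+np.array(d['t']); p=np.array(d['K'])@c; return p[:2]/p[2]
def back(d,uv,z):
    r=d['R'].T@np.linalg.inv(d['K'])@np.array([uv[0],uv[1],1.]); o=-d['R'].T@d['t']; return o+r*(z-o[2])/r[2]
E
python3 - <<'E'
from h import *
for n in('scene','top'):
    d=snap(n,n+'0'); print(n,(-np.array(d['R']).T@d['t']).round(3))
    im=cv2.resize(np.array(d['pixels']),(800,600),interpolation=cv2.INTER_CUBIC); cv2.imwrite(f'pics/{n}0b.png',im)
s=observe();print(s, env.tcp_to_tips)
E
```

```text
scene [ 1.351 -0.02   0.744]
top [ 0.425 -0.009  1.192]
{'time_s': 0.1, 'q': array([-8.72806930e+01,  2.18360438e+01,  7.43791058e+01, -8.80161903e-04,
        8.38593160e+01, -1.23363485e+01]), 'qvel': array([ 0.07842406, -0.15999994, -0.13659499,  0.02093816, -0.1477357 ,
       -0.01701662]), 'joint_efforts': array([ 6.01136737e-03, -4.49219441e+01, -2.31652576e+01, -2.25610268e-05,
        3.68986701e-03, -1.59473245e-06]), 'position': array([ 0.14284284, -0.53086298,  0.24179138]), 'tool_rot': array([[ 2.59758742e-01, -9.65673542e-01, -7.69166699e-05],
       [-9.65672706e-01, -2.59758621e-01,  1.29748158e-03],
       [-1.27292340e-03, -2.62755855e-04, -9.99999155e-01]]), 'ft_force': array([-0.01154132, -0.44576078,  0.72426949]), 'wrist_torque': array([ 0.03658154, -0.0248921 ,  0.04908223]), 'grip_width': 0.08514023398271667} 0.011
```

View pics/scene0b.png

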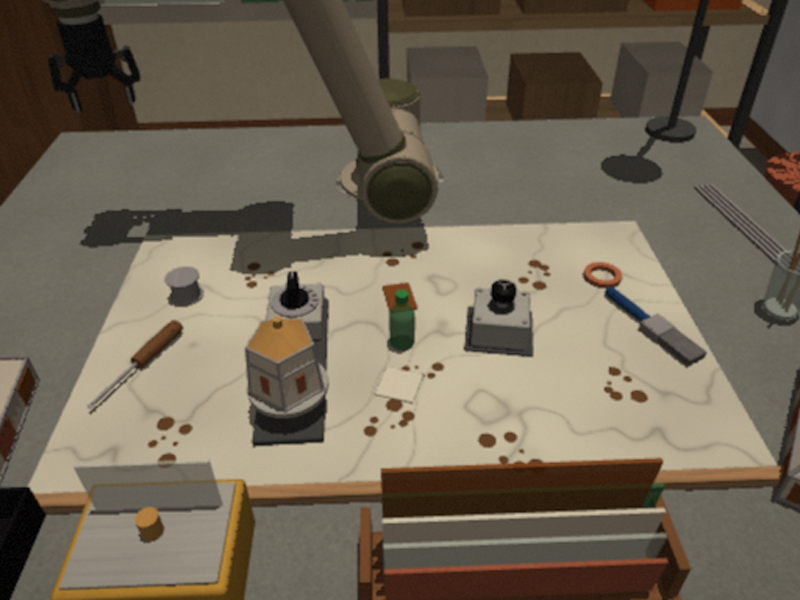

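View pics/top0b.png

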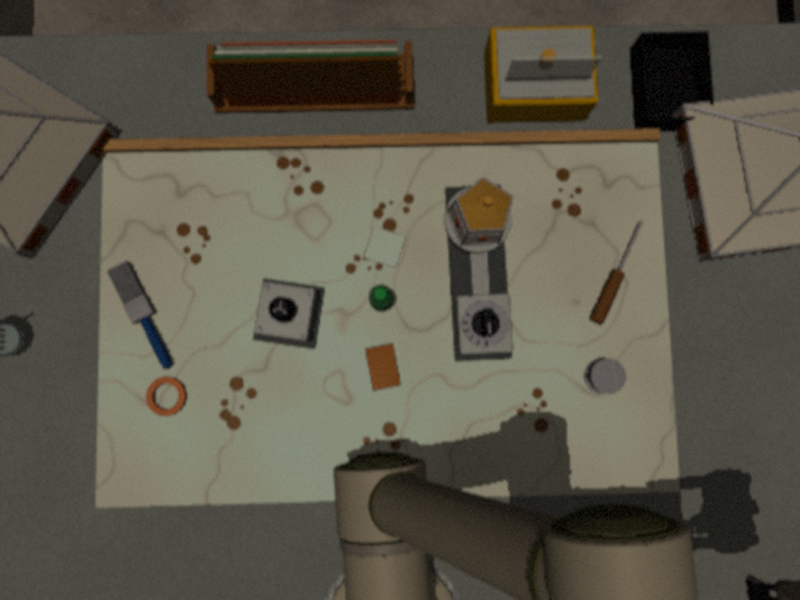

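The top view shows the stop button near (283,308) and the knob near (486,322) in the 800x600 picture. In between are the flux bottle at (381,298) and the amber glass at (382,367). I'll zoom in for detail.

```bash
python3 - <<'E'
from h import *
d=load('top0'); im=d['im']
def crop(im,u0,v0,w,h,s): return cv2.resize(im[v0:v0+h,u0:u0+w],None,fx=s,fy=s,interpolation=cv2.INTER_CUBIC)
a=crop(im,155,170,60,60,6); b=crop(im,285,180,50,60,6)
cv2.imwrite('pics/c1.png',np.hstack([a,b]))
s=load('scene0')['im']
a=crop(s,295,175,50,55,7); b=crop(s,165,170,50,55,7)
cv2.imwrite('pics/c2.png',np.hstack([a,b]))
E
```

```text
(no output)
```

View pics/c1.png

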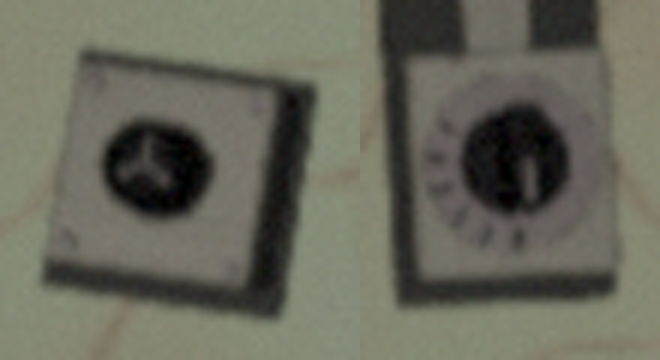

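View pics/c2.png

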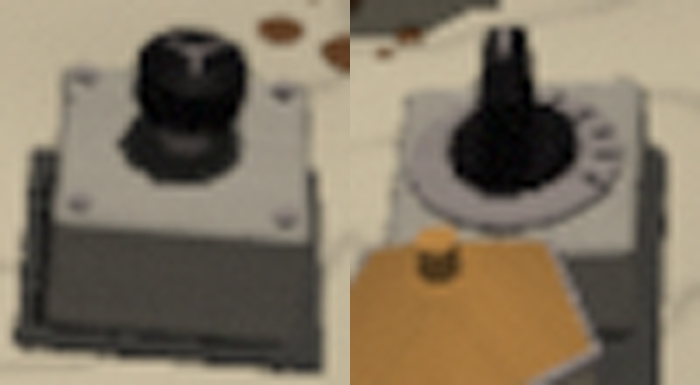

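```bash
python3 - <<'E'
from h import *
from scipy.optimize import least_squares
d=load('top0'); s=load('scene0')
T=lambda x,y,u0,v0:(u0+(x+.5)/6-.5,v0+(y+.5)/6-.5)
# stop top face corners
def rect(P,z,w,h):
    X=np.array([back(d,p,z)[:2] for p in P]); c=X.mean(0)
    r=cv2.minAreaRect(X.astype(np.float32)*1000); print(c.round(4),r, np.linalg.norm(np.roll(X,-1,0)-X,axis=1).round(4))
    return c
e=[T(*p,155,170) for p in((82,55),(277,90),(248,288),(44,268))]
# note NW..: 
rect(e,.056,.09,.09)
print('cap',back(d,T(158,169,155,170),.095), 'fromscene',back(s,(295+191/7-.5,175+57/7-.5),.099))
k=[T(x-360,y,285,180) for x,y in((405,60),(602,50),(612,275),(417,283))]
rect(k,.056,.1,.09)
print('dial',back(d,T(515-360,163,285,180),.058),'turntable',back(d,((478.5+.5)*.64-.5,(217+.5)*.64-.5),.03))
print('skirt', back(d,T(514-360,160,285,180),.064))
# model projections
for n,dd in(('top',d),('scene',s)):
  print(n,dd['K'],)
E
```

```text
[0.5328 0.1692] ((531.9605712890625, 168.82723999023438), (88.83494567871094, 94.4686279296875), 79.74686431884766) [0.0868 0.0874 0.089  0.0945]
cap [0.53161912 0.16506374 0.095     ] fromscene [0.53608653 0.16685243 0.099     ]
[ 0.5024 -0.1646] ((502.43719482421875, -165.0142822265625), (98.60523223876953, 86.75333404541016), 1.1829203367233276) [0.0868 0.0986 0.0851 0.0976]
dial [ 0.50368961 -0.16698258  0.058     ] turntable [ 0.69166052 -0.16589803  0.03      ]
skirt [ 0.50458587 -0.16576167  0.064     ]
top [[434.84339815   0.         256.49158042]
 [  0.         434.84339815 193.94535125]
 [  0.           0.           1.        ]]
scene [[424.85772384   0.         254.05414734]
 [  0.         424.85772384 187.09626149]
 [  0.           0.           1.        ]]
```

```bash
cat > ov.py <<'E'
from h import *
import sys
def rot(y): c,s=np.cos(y),np.sin(y); return np.array([[c,-s],[s,c]])
def circ(c,r,z): a=np.linspace(0,2*np.pi,60); return np.c_[c[0]+r*np.cos(a),c[1]+r*np.sin(a),np.full(60,z)]
def rec(c,y,w,h,z):
    P=np.array([[w,h],[w,-h],[-w,-h],[-w,h],[w,h]])/2@rot(y).T+c; return np.c_[P,np.full(5,z)]
def draw(tag,shapes,S,boxes,out):
    d=load(tag); o=[]
    for (u0,v0,w,h) in boxes:
        im=cv2.resize(d['im'][v0:v0+h,u0:u0+w],None,fx=S,fy=S,interpolation=cv2.INTER_CUBIC)
        for sh,col in shapes:
            p=np.array([proj(d,X) for X in sh]); q=((p+.5-[u0,v0])*S-.5)
            cv2.polylines(im,[np.round(q*16).astype(np.int32)],False,col,1,cv2.LINE_AA,4)
        o.append(im)
    cv2.imwrite(out,np.hstack(o))
E
cat > o1.py <<'E'
from ov import *
st=np.array([.534,.167]); ys=np.radians(-10.5); hd=np.array([.504,-.166]); yh=np.radians(1)
R,G,B,Y=(0,0,255),(0,255,0),(255,0,0),(0,255,255)
tt=hd+.18*rot(yh)[:,0]
sh=[(rec(st,ys,.09,.09,.056),R),(rec(st,ys,.11,.11,.0),R),(circ(st,.02,.095),G),(circ(st,.02,.078),G),
(rec(hd,yh,.1,.09,.056),R),(circ(hd,.024,.058),G),(rec(hd,yh,.044,.016,.102),Y),(circ(tt,.058,.03),B)]
draw('top0',sh,7,[(155,170,60,65),(280,110,52,125)],'pics/o1.png')
draw('scene0',sh,6,[(290,170,60,65),(155,165,60,120)],'pics/o2.png') if 0 else None
draw('scene0',sh,6,[(290,170,60,100),(155,170,60,100)],'pics/o2.png')
im=cv2.imread('pics/o1.png') if 0 else None
E
sed -i "s/draw('top0',sh,7.*/draw('top0',sh,6,[(155,160,60,80),(280,160,52,80)],'pics\/o1.png')/" o1.py; python3 o1.py
```

```text
(no output)
```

View pics/o1.png

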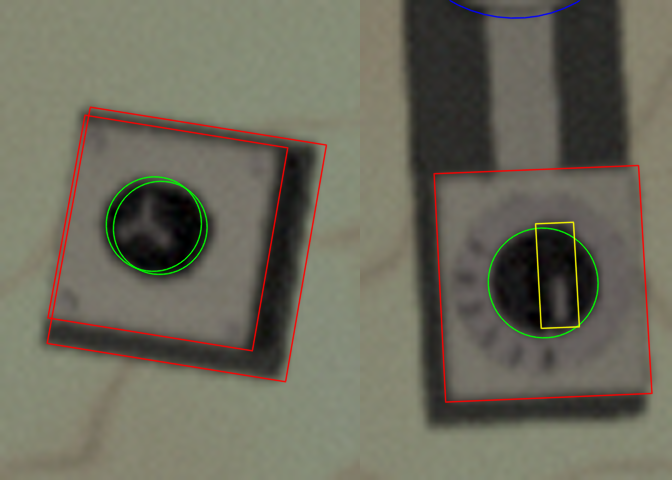

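View pics/o2.png

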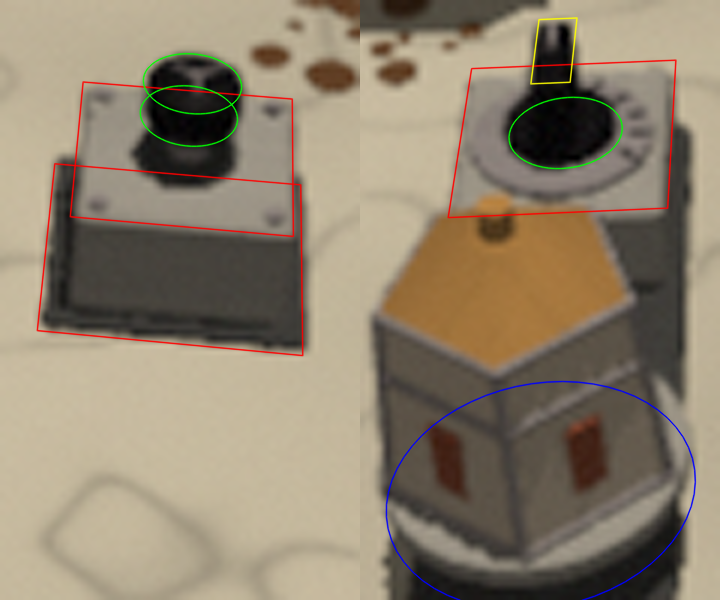

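jog_arm(dr=[[0,0,0],[0,0,0],[0,0,0],[0,0,0],[0,0,0],[0,0,0],[0,0,0],[0,0,0],[0,0,0],[0,0,0]], slide=[[-0.0286,-0.0279,0],[-0.0286,-0.0279,0],[-0.0286,-0.0279,0],[-0.0286,-0.0279,0],[-0.0286,-0.0279,0],[-0.0286,-0.0279,0],[-0.0286,-0.0279,0],[-0.0286,-0.0279,0],[-0.0286,-0.0279,0],[-0.0286,-0.0279,0]], gripper=[-1,-1,-1,-1,-1,-1,-1,-1,-1,-1], force=40)

```text
time_s: 1.1
position: [0.3384, -0.1808, 0.2422]
tool_rot: [[0.259, -0.966, -0.0], [-0.966, -0.259, 0.0], [-0.0, 0.0, -1.0]]
ft_force: [0.5, -0.9, -0.8]
grip_width: 0.0001
```

jog_arm(dr=[[0,0,0],[0,0,0],[0,0,0],[0,0,0],[0,0,0],[0,0,0],[0,0,0],[0,0,0],[0,0,0],[0,0,0]], slide=[[-0.0286,-0.0279,0],[-0.0286,-0.0279,0],[-0.0286,-0.0279,0],[-0.0286,-0.0279,0],[-0.0286,-0.0279,0],[-0.0286,-0.0279,0],[-0.0286,-0.0279,0],[-0.0286,-0.0279,0],[-0.0286,-0.0279,0],[-0.0286,-0.0279,0]], gripper=[-1,-1,-1,-1,-1,-1,-1,-1,-1,-1])

```text
time_s: 2.1
position: [0.5335, 0.1679, 0.242]
tool_rot: [[0.26, -0.966, -0.001], [-0.966, -0.26, -0.0], [-0.0, 0.001, -1.0]]
ft_force: [0.4, -0.8, -0.0]
grip_width: 0.0001
```

jog_arm(dr=[[0,0,-0.06],[0,0,-0.06],[0,0,-0.06],[0,0,-0.06],[0,0,-0.06],[0,0,-0.06],[0,0,-0.06],[0,0,-0.06],[0,0,-0.04],[0,0,0]], slide=[[0,0,0.014],[0,0,0.014],[0,0,0.014],[0,0,0.014],[0,0,0.014],[0,0,0.014],[0,0,0.014],[0,0,0.014],[0,0,0.008],[0,0,0]], gripper=[-1,-1,-1,-1,-1,-1,-1,-1,-1,-1])

```text
time_s: 3.1
position: [0.5325, 0.1661, 0.121]
tool_rot: [[0.705, -0.709, -0.003], [-0.709, -0.705, -0.0], [-0.002, 0.002, -1.0]]
ft_force: [0.3, -0.2, 0.5]
grip_width: -0.0001
```

```bash
python3 - <<'E'
from h import *
d=snap('scene','s1'); e=snap('top','t1')
a=cv2.resize(load('s1')['im'][120:240,260:360],None,fx=4,fy=4,interpolation=cv2.INTER_CUBIC)
b=cv2.resize(load('t1')['im'][140:260,130:230],None,fx=4,fy=4,interpolation=cv2.INTER_CUBIC)
cv2.imwrite('pics/p1.png',np.hstack([a,b]));s=observe();print(s['position'],s['q'],s['ft_force'])
E
```

```text
[0.53315848 0.16621848 0.12243115] [ 5.16989787e+00  2.91826893e+01  8.34562181e+01 -7.03382006e-05
  6.73713044e+01  5.03811405e+01] [-0.0499976  -0.31709191  0.889809  ]
```

View pics/p1.png

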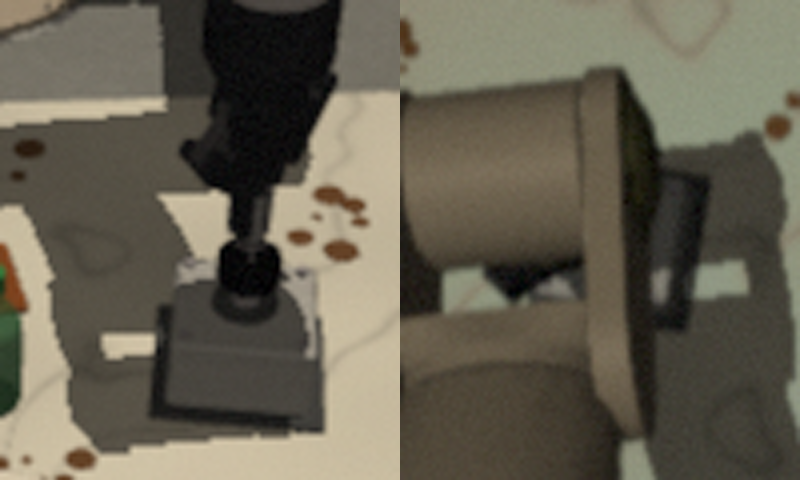

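The shut fingertips stand centred over the cap in the scene crop, at about (250,240). I'll press now.

jog_arm(dr=[[0,0,0],[0,0,0],[0,0,0],[0,0,0],[0,0,0],[0,0,0],[0,0,0],[0,0,0],[0,0,0],[0,0,0]], slide=[[0,0,0.003],[0,0,0.003],[0,0,0.002],[0,0,0.002],[0,0,0.002],[0,0,0.001],[0,0,0.001],[0,0,0.001],[0,0,0],[0,0,0]], gripper=[-1,-1,-1,-1,-1,-1,-1,-1,-1,-1])

```text
time_s: 4.2
position: [0.5332, 0.1662, 0.1075]
tool_rot: [[0.705, -0.709, 0.0], [-0.709, -0.705, -0.0], [0.0, -0.0, -1.0]]
ft_force: [-0.7, 0.0, 3.5]
grip_width: -0.0005
```

```bash
python3 - <<'E'
from h import *
s=observe();print(s['position'],s['ft_force'])
E
```

```text
[0.53316059 0.16620304 0.10750174] [-0.65964211  0.00693579  3.52571711]
```

jog_arm(dr=[[0,0,0],[0,0,0],[0,0,0],[0,0,0],[0,0,0],[0,0,0],[0,0,0],[0,0,0],[0,0,0],[0,0,0]], slide=[[0,0,0.001],[0,0,0.001],[0,0,0.001],[0,0,0.001],[0,0,0.001],[0,0,0.001],[0,0,0.001],[0,0,0.0005],[0,0,0],[0,0,0]], gripper=[-1,-1,-1,-1,-1,-1,-1,-1,-1,-1])

```text
time_s: 5.2
position: [0.5332, 0.1662, 0.1]
tool_rot: [[0.705, -0.709, 0.0], [-0.709, -0.705, -0.0], [0.0, -0.0, -1.0]]
ft_force: [-0.0, -0.3, 6.4]
grip_width: 0.0001
```

jog_arm(dr=[[0,0,0],[0,0,0],[0,0,0],[0,0,0],[0,0,0],[0,0,0],[0,0,0],[0,0,0],[0,0,0],[0,0,0]], slide=[[0,0,0.0005],[0,0,0.0005],[0,0,0],[0,0,0],[0,0,0],[0,0,0],[0,0,0],[0,0,0],[0,0,0],[0,0,0]], gripper=[-1,-1,-1,-1,-1,-1,-1,-1,-1,-1])

```text
time_s: 6.2
position: [0.5333, 0.1662, 0.0999]
tool_rot: [[0.705, -0.709, 0.001], [-0.709, -0.705, -0.0], [0.001, -0.001, -1.0]]
ft_force: [-3.0, -0.4, 11.8]
grip_width: -0.0003
```

jog_arm(dr=[[0,0,0],[0,0,0],[0,0,0],[0,0,0],[0,0,0],[0,0,0],[0,0,0],[0,0,0],[0,0,0],[0,0,0]], slide=[[0,0,-0.004],[0,0,-0.008],[0,0,-0.01],[0,0,-0.01],[0,0,0],[0,0,0],[0,0,0],[0,0,0],[0,0,0],[0,0,0]], gripper=[-1,-1,-1,-1,-1,0.7,0.7,0.7,0.7,0.7])

```text
time_s: 7.2
position: [0.5331, 0.1662, 0.1306]
tool_rot: [[0.705, -0.709, -0.0], [-0.709, -0.705, -0.0], [-0.0, 0.0, -1.0]]
ft_force: [-0.2, 0.3, 0.3]
grip_width: 0.0719
```

```bash
python3 - <<'E'
from h import *
d=snap('scene','s2')
a=cv2.resize(load('s1')['im'][120:240,260:360],None,fx=4,fy=4,interpolation=cv2.INTER_CUBIC)
b=cv2.resize(load('s2')['im'][120:240,260:360],None,fx=4,fy=4,interpolation=cv2.INTER_CUBIC)
cv2.imwrite('pics/p2.png',np.hstack([a,b]));s=observe();print(s['position'],s['q'],s['ft_force'])
E
```

```text
[0.53309263 0.16622417 0.13069784] [5.17092163e+00 2.86226248e+01 8.28701533e+01 3.91226435e-04
 6.85203150e+01 5.03174823e+01] [ 0.22132631  0.81759465 -0.48925656]
```

View pics/p2.png

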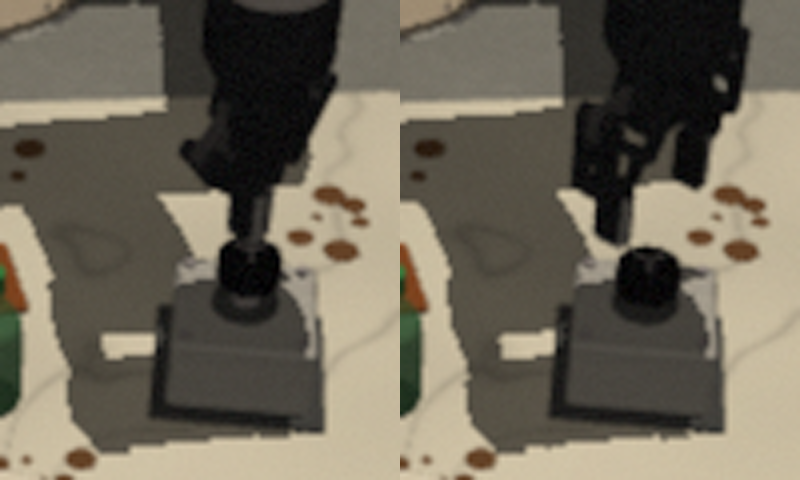

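The right crop shows the cap lower, with its stem hidden: it is latched. Next I'll descend around it with the jaws open.

jog_arm(dr=[[0,0,0],[0,0,0],[0,0,0],[0,0,0],[0,0,0],[0,0,0],[0,0,0],[0,0,0],[0,0,0],[0,0,0]], slide=[[0,0,0.01],[0,0,0.01],[0,0,0.01],[0,0,0.01],[0,0,0.01],[0,0,0.007],[0,0,0.003],[0,0,0],[0,0,0],[0,0,0]], gripper=[0.7,0.7,0.7,0.7,0.7,0.7,0.7,0.7,0.7,0.7], force=30)

```text
time_s: 8.25
position: [0.5334, 0.1662, 0.0712]
tool_rot: [[0.705, -0.709, 0.001], [-0.709, -0.705, 0.0], [0.001, -0.001, -1.0]]
ft_force: [1.1, -1.5, -0.0]
grip_width: 0.0724
```

jog_arm(dr=[[0,0,0],[0,0,0],[0,0,0],[0,0,0],[0,0,0],[0,0,0],[0,0,0],[0,0,0],[0,0,0],[0,0,0]], slide=[[0,0,0],[0,0,0],[0,0,0],[0,0,0],[0,0,0],[0,0,0],[0,0,0],[0,0,0],[0,0,0],[0,0,0]], gripper=[0.3,0.1,0,-0.1,-0.3,-0.3,-0.3,-0.3,-0.3,-0.3])

```text
time_s: 9.25
position: [0.5322, 0.1671, 0.071]
tool_rot: [[0.705, -0.709, -0.002], [-0.709, -0.705, 0.001], [-0.002, 0.0, -1.0]]
ft_force: [-4.4, 5.3, 3.3]
grip_width: 0.0387
```

```bash
python3 - <<'E'
from h import *
s=observe();print(s['position'],s['q'],s['ft_force'],s['wrist_torque'],s['grip_width'])
E
```

```text
[0.53222908 0.16706237 0.0710165 ] [ 5.23146337 32.93501503 86.78520413  0.09041905 60.36362345 50.31781404] [-4.35385472  5.30670208  3.34838272] [ 0.67199006  0.58711272 -0.01909259] 0.03872505514416279
```

jog_arm(dr=[[0,0,0.1],[0,0,0.1],[0,0,0.1],[0,0,0.1],[0,0,0.1],[0,0,0.1],[0,0,0.1],[0,0,0.1],[0,0,0.1],[0,0,0]], slide=[[0,0,0],[0,0,0],[0,0,0],[0,0,0],[0,0,0],[0,0,0],[0,0,0],[0,0,0],[0,0,0],[0,0,0]], gripper=[-0.3,-0.3,-0.3,-0.3,-0.3,-0.3,-0.3,-0.3,-0.3,-0.3])

```text
time_s: 10.25
position: [0.5315, 0.1685, 0.0709]
tool_rot: [[-0.119, -0.993, -0.003], [-0.993, 0.119, 0.004], [-0.003, 0.003, -1.0]]
ft_force: [-6.4, 13.1, 4.4]
grip_width: 0.0388
```

```bash
python3 - <<'E'
from h import *
s=observe();print(s['position'],s['q'],s['ft_force'],s['wrist_torque'],s['grip_width'])
E
```

```text
[0.53150824 0.16851302 0.07086501] [  5.32304516  32.93832533  86.81283098   0.26137313  60.39783323
 102.04089493] [-6.42539072 13.13353019  4.42857572] [2.02235264 1.00367182 0.08661355] 0.03882034279998823
```

jog_arm(dr=[[0,0,0],[0,0,0],[0,0,0],[0,0,0],[0,0,0],[0,0,0],[0,0,0],[0,0,0],[0,0,0],[0,0,0]], slide=[[0,0,0],[0,0,0],[0,0,0],[0,0,0],[0,0,0],[0,0,-0.01],[0,0,-0.015],[0,0,-0.02],[0,0,-0.02],[0,0,-0.02]], gripper=[0.7,0.7,0.7,0.7,0.7,0.7,0.7,0.7,0.7,0.7])

```text
time_s: 11.25
position: [0.5331, 0.1662, 0.1574]
tool_rot: [[-0.117, -0.993, 0.001], [-0.993, 0.117, 0.0], [-0.0, -0.001, -1.0]]
ft_force: [0.2, 1.1, 0.1]
grip_width: 0.0726
```

```bash
python3 - <<'E'
from h import *
d=snap('scene','s3')
a=cv2.resize(load('s2')['im'][120:240,260:360],None,fx=4,fy=4,interpolation=cv2.INTER_CUBIC)
b=cv2.resize(load('s3')['im'][120:240,260:360],None,fx=4,fy=4,interpolation=cv2.INTER_CUBIC)
cv2.imwrite('pics/p3.png',np.hstack([a,b]));s=observe();print(s['position'],s['q'],s['ft_force'])
E
```

```text
[0.53442843 0.16637487 0.16070327] [ 5.17485804e+00  2.67107727e+01  8.05942261e+01 -1.54509256e-03
  7.23337508e+01  1.01885734e+02] [ 1.84087703 -0.2184229   2.50299452]
```

View pics/p3.png

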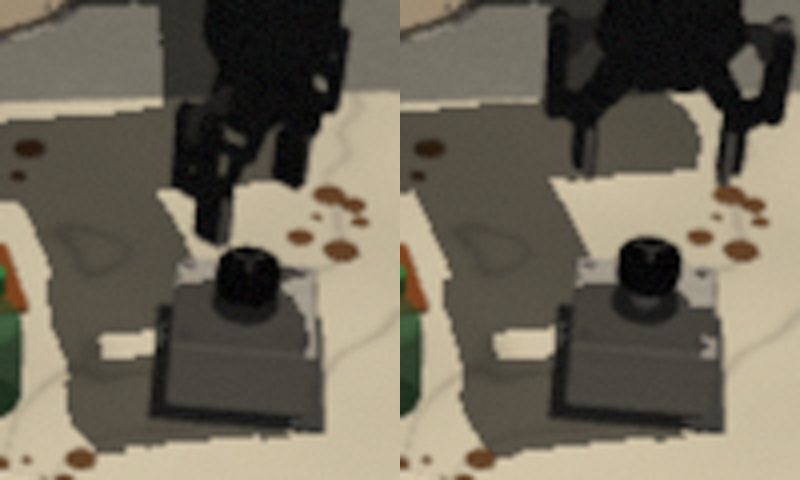

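The cap is back up with its stem visible: its top moved from row 248 to 238 in the crops. Now to the knob.

jog_arm(dr=[[0,0,0],[0,0,0],[0,0,0],[0,0,0],[0,0,0],[0,0,0],[0,0,0],[0,0,0],[0,0,0],[0,0,0]], slide=[[0.033,-0.001,-0.004],[0.033,-0.001,-0.004],[0.033,-0.001,-0.004],[0.033,-0.001,-0.004],[0.033,-0.001,-0.004],[0.033,-0.001,0],[0.033,-0.001,0],[0.033,-0.001,0],[0.033,-0.001,0],[0.033,-0.001,0]], gripper=[0.3,0.3,0.3,0.3,0.3,0.3,0.3,0.3,0.3,0.3])

```text
time_s: 12.3
position: [0.5041, -0.164, 0.1761]
tool_rot: [[-0.117, -0.993, 0.0], [-0.993, 0.117, -0.0], [0.0, -0.0, -1.0]]
ft_force: [0.2, 0.3, -0.4]
grip_width: 0.0555
```

jog_arm(dr=[[0,0,-0.05],[0,0,-0.05],[0,0,-0.04],[0,0,0],[0,0,0],[0,0,0],[0,0,0],[0,0,0],[0,0,0],[0,0,0]], slide=[[0,0,0],[0,0,0],[0,0,0],[0,0,0.01],[0,0,0.01],[0,0,0.01],[0,0,0.01],[0,0,0],[0,0,0],[0,0,0]], gripper=[0.3,0.3,0.3,0.3,0.3,0.3,0.3,0.3,0.3,0.3])

```text
time_s: 13.3
position: [0.5047, -0.1628, 0.1361]
tool_rot: [[0.023, -1.0, 0.001], [-1.0, -0.023, -0.0], [0.0, -0.001, -1.0]]
ft_force: [-0.4, 0.1, 0.4]
grip_width: 0.0553
```

```bash
python3 - <<'E'
from h import *
d=snap('scene','s4');snap('top','t4')
a=cv2.resize(load('s4')['im'][110:230,130:230],None,fx=4,fy=4,interpolation=cv2.INTER_CUBIC)
b=cv2.resize(load('t4')['im'][130:250,260:360],None,fx=4,fy=4,interpolation=cv2.INTER_CUBIC)
cv2.imwrite('pics/p4.png',np.hstack([a,b]));s=observe();print(s['position'],s['q'],s['ft_force'],s['tool_rot'])
E
```

```text
[ 0.50465388 -0.16279366  0.13623315] [-3.06806900e+01  2.57701828e+01  8.70616337e+01 -1.33508821e-03
  6.71164911e+01  5.80141652e+01] [ 0.48434742 -0.18613178 -0.23220121] [[ 2.27859628e-02 -9.99740074e-01  7.64963952e-04]
 [-9.99740243e-01 -2.27863331e-02 -4.78815557e-04]
 [ 4.96121824e-04 -7.53854974e-04 -9.99999593e-01]]
```

View pics/p4.png

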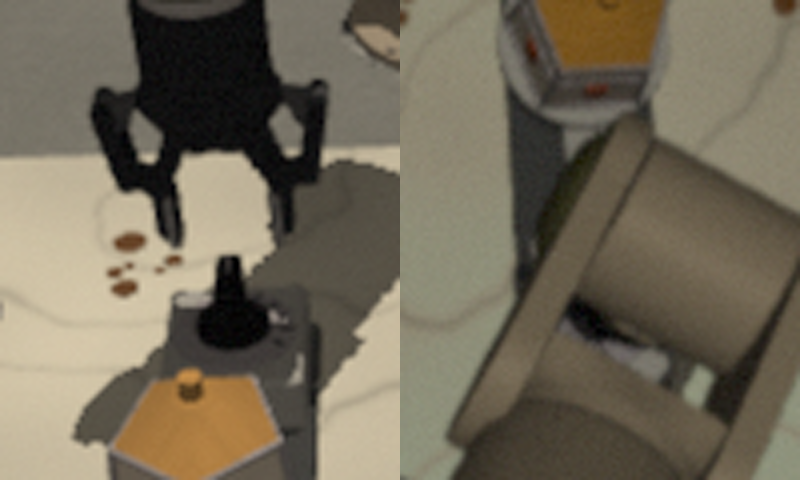

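Fingertips at columns 172 and 285 straddle the bar at 229, so it is centred. I'll descend and grip.

jog_arm(dr=[[0,0,0],[0,0,0],[0,0,0],[0,0,0],[0,0,0],[0,0,0],[0,0,0],[0,0,0],[0,0,0],[0,0,0]], slide=[[0,0,0.01],[0,0,0.01],[0,0,0.01],[0,0,0.01],[0,0,0.008],[0,0,0.004],[0,0,0.002],[0,0,0],[0,0,0],[0,0,0]], gripper=[0.3,0.3,0.3,0.3,0.3,0.3,0.3,0.3,0.3,0.3], force=50)

```text
time_s: 14.4
position: [0.5046, -0.1628, 0.0822]
tool_rot: [[0.023, -1.0, 0.001], [-1.0, -0.023, -0.0], [0.0, -0.001, -1.0]]
ft_force: [0.8, -0.3, 0.2]
grip_width: 0.0552
```

jog_arm(dr=[[0,0,0],[0,0,0],[0,0,0],[0,0,0],[0,0,0],[0,0,0],[0,0,0],[0,0,0],[0,0,0],[0,0,0]], slide=[[0,0,0],[0,0,0],[0,0,0],[0,0,0],[0,0,0],[0,0,0],[0,0,0],[0,0,0],[0,0,0],[0,0,0]], gripper=[0.1,-0.1,-0.3,-0.5,-0.6,-0.7,-0.9,-0.9,-0.9,-0.9])

```text
time_s: 15.4
position: [0.5048, -0.1666, 0.0825]
tool_rot: [[0.023, -1.0, 0.001], [-1.0, -0.023, -0.007], [0.007, -0.001, -1.0]]
ft_force: [-5.0, -20.0, -0.5]
grip_width: 0.0154
```

```bash
python3 - <<'E'
from h import *
s=observe();print(s['position'],s['q'],s['ft_force'],s['wrist_torque'],s['grip_width'])
E
```

```text
[ 0.50475651 -0.16664399  0.08250833] [-30.88591771  29.87735494  90.62778034  -0.38029362  59.21460827
  58.00469623] [ -4.9995445  -20.04911208  -0.52631735] [-3.04615817  0.82614406  0.05471405] 0.015425692376853336
```

jog_arm(dr=[[0,0,0],[0,0,0],[0,0,0],[0,0,0],[0,0,0],[0,0,0],[0,0,0],[0,0,0],[0,0,0],[0,0,0]], slide=[[0.002,0,0],[0.002,0,0],[0.001,0,0],[0,0,0],[0,0,0],[0,0,0],[0,0,0],[0,0,0],[0,0,0],[0,0,0]], gripper=[-0.9,-0.9,-0.9,-0.9,-0.9,-0.9,-0.9,-0.9,-0.9,-0.9], force=80)

```text
time_s: 16.4
position: [0.5047, -0.1671, 0.0825]
tool_rot: [[0.023, -1.0, 0.001], [-1.0, -0.023, 0.001], [-0.001, -0.001, -1.0]]
ft_force: [-0.7, 3.4, 7.0]
grip_width: 0.0148
```

```bash
python3 - <<'E'
from h import *
s=observe();print(s['position'],s['q'],s['ft_force'],s['wrist_torque'],s['grip_width'],s['tool_rot'])
E
```

```text
[ 0.50468092 -0.16711119  0.08248501] [-3.11169382e+01  2.99463887e+01  9.04885978e+01  6.63144272e-02
  5.95591986e+01  5.75399610e+01] [-0.72053748  3.39910008  6.95249136] [0.78876101 0.16297157 0.05371535] 0.014810191847057088 [[ 2.28534330e-02 -9.99738644e-01  6.02818137e-04]
 [-9.99738516e-01 -2.28529467e-02  8.01682539e-04]
 [-7.87696844e-04 -6.20981708e-04 -9.99999497e-01]]
```

jog_arm(dr=[[0,0,0.05],[0,0,0.05],[0,0,0.05],[0,0,0.05],[0,0,0.05],[0,0,0.05],[0,0,0.05],[0,0,0.05],[0,0,0.02],[0,0,0]], slide=[[0,0,0],[0,0,0],[0,0,0],[0,0,0],[0,0,0],[0,0,0],[0,0,0],[0,0,0],[0,0,0],[0,0,0]], gripper=[-0.9,-0.9,-0.9,-0.9,-0.9,-0.9,-0.9,-0.9,-0.9,-0.9])

```text
time_s: 17.4
position: [0.5047, -0.1674, 0.0825]
tool_rot: [[-0.387, -0.922, 0.001], [-0.922, 0.387, 0.0], [-0.0, -0.001, -1.0]]
ft_force: [-2.3, 2.5, 6.5]
grip_width: 0.0149
```

```bash
cat > st.py <<'E'
from h import *
s=observe();x=s['tool_rot'][:,0];print(s['position'],s['q'][5],s['ft_force'],s['wrist_torque'],s['grip_width'],'turn',-(np.arctan2(x[1],x[0])-np.arctan2(-.99974,.02285)))
E
python3 st.py
```

```text
[ 0.50467713 -0.16739823  0.08250857] 81.6372251459362 [-2.28967621  2.5390057   6.51591408] [0.54846883 0.10669916 0.09867265] 0.014892081378255912 turn 0.4205799219232995
```

Tool turn is 0.42 rad, one click, with low side forces. On to the second.

jog_arm(dr=[[0,0,0.05],[0,0,0.05],[0,0,0.05],[0,0,0.05],[0,0,0.05],[0,0,0.05],[0,0,0.05],[0,0,0.05],[0,0,0.02],[0,0,0]], slide=[[0,0,0],[0,0,0],[0,0,0],[0,0,0],[0,0,0],[0,0,0],[0,0,0],[0,0,0],[0,0,0],[0,0,0]], gripper=[-0.9,-0.9,-0.9,-0.9,-0.9,-0.9,-0.9,-0.9,-0.9,-0.9])

```text
time_s: 18.4
position: [0.5046, -0.1676, 0.0825]
tool_rot: [[-0.73, -0.684, 0.001], [-0.684, 0.73, -0.0], [-0.0, -0.001, -1.0]]
ft_force: [-2.0, 0.5, 6.5]
grip_width: 0.0146
```

```bash
python3 st.py; python3 - <<'E'
from h import *
snap('scene','s5')
a=cv2.resize(load('s4')['im'][140:260,130:230],None,fx=4,fy=4,interpolation=cv2.INTER_CUBIC)
b=cv2.resize(load('s5')['im'][140:260,130:230],None,fx=4,fy=4,interpolation=cv2.INTER_CUBIC)
cv2.imwrite('pics/p5.png',np.hstack([a,b]))
E
```

```text
[ 0.50459947 -0.16763885  0.08252384] 105.69911011613827 [-1.99633397  0.50876229  6.47638163] [0.27146754 0.25252429 0.06827224] 0.014599970701527345 turn 0.840483479719583
```

View pics/p5.png

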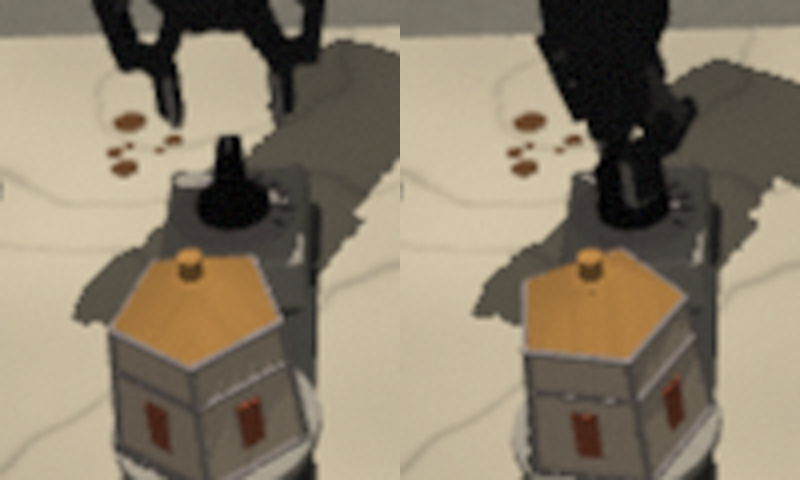

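The lantern has turned about 48 degrees, matching two clicks. Now the third.

jog_arm(dr=[[0,0,0.05],[0,0,0.05],[0,0,0.05],[0,0,0.05],[0,0,0.05],[0,0,0.05],[0,0,0.05],[0,0,0.05],[0,0,0.022],[0,0,0]], slide=[[0,0,0],[0,0,0],[0,0,0],[0,0,0],[0,0,0],[0,0,0],[0,0,0],[0,0,0],[0,0,0],[0,0,0]], gripper=[-0.9,-0.9,-0.9,-0.9,-0.9,-0.9,-0.9,-0.9,-0.9,-0.9])

```text
time_s: 19.45
position: [0.5044, -0.1678, 0.0825]
tool_rot: [[-0.946, -0.325, 0.0], [-0.325, 0.946, -0.001], [0.0, -0.001, -1.0]]
ft_force: [-4.1, -0.2, 6.9]
grip_width: 0.0146
```

jog_arm(dr=[[0,0,0],[0,0,0],[0,0,0],[0,0,0],[0,0,0],[0,0,0],[0,0,0],[0,0,0],[0,0,0],[0,0,0]], slide=[[0,0,0],[0,0,0],[0,0,0],[0,0,0],[0,0,0],[0,0,0],[0,0,0],[0,0,0],[0,0,0],[0,0,0]], gripper=[-0.9,-0.9,-0.9,-0.9,-0.9,-0.9,-0.9,-0.9,-0.9,-0.9])

```text
time_s: 20.45
position: [0.5044, -0.1678, 0.0825]
tool_rot: [[-0.945, -0.326, 0.0], [-0.326, 0.945, -0.001], [0.0, -0.001, -1.0]]
ft_force: [-4.8, -0.2, 7.4]
grip_width: 0.0146
```

```bash
python3 st.py; python3 - <<'E'
from h import *
snap('scene','s6');snap('top','t6')
a=cv2.resize(load('s6')['im'][140:260,130:230],None,fx=4,fy=4,interpolation=cv2.INTER_CUBIC)
b=cv2.resize(load('t6')['im'][100:220,260:360],None,fx=4,fy=4,interpolation=cv2.INTER_CUBIC)
c=cv2.resize(load('top0')['im'][100:220,260:360],None,fx=4,fy=4,interpolation=cv2.INTER_CUBIC)
cv2.imwrite('pics/p6.png',cv2.resize(np.hstack([a,b,c]),(800,320)))
cv2.imwrite('pics/p7.png',np.hstack([b,c]))
E
python3 st.py
```

```text
[ 0.50439208 -0.1678236   0.082539  ] 129.8424708883785 [-4.80368322 -0.19614418  7.37110122] [3.82249127e-04 4.44156522e-01 1.36820137e-01] 0.01463215429322745 turn 1.2617798212396947
[ 0.50440032 -0.16782634  0.08252573] 129.84327762791688 [-2.41943621  0.04562492  7.67495379] [-0.03311417  0.45536711  0.15690211] 0.014601717809634021 turn 1.2618077246897155
```

View pics/p6.png

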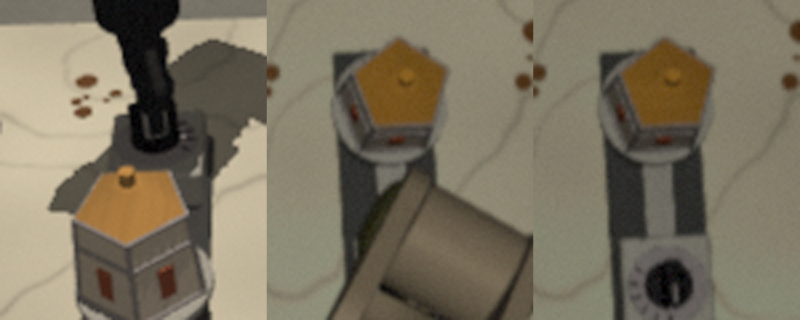

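View pics/p7.png

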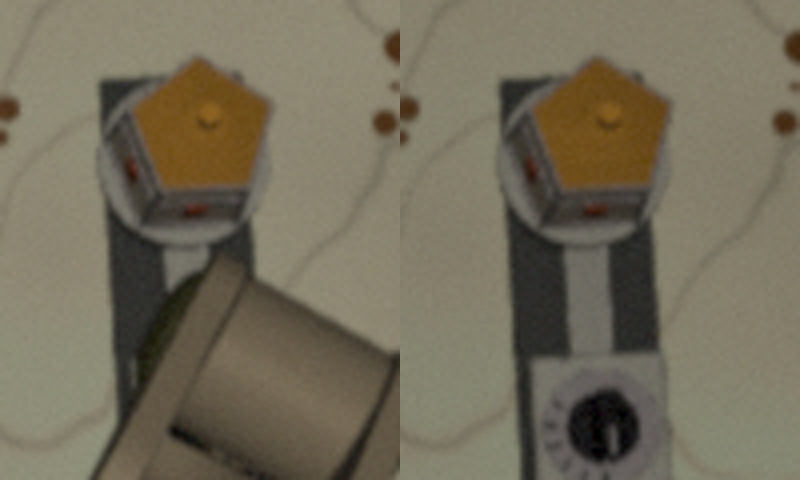

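```bash
python3 - <<'E'
from h import *
def roof(t):
    im=load(t)['im'][105:155,280:340]; im=cv2.resize(im,None,fx=8,fy=8,interpolation=cv2.INTER_CUBIC)
    h=cv2.cvtColor(im,cv2.COLOR_BGR2HSV); m=((h[...,0]<28)&(h[...,1]>130)&(h[...,2]>60)).astype(np.uint8)
    n,l,s,c=cv2.connectedComponentsWithStats(m); k=1+np.argmax(s[1:,4]); cn=max(cv2.findContours((l==k).astype(np.uint8),0,1)[0],key=cv2.contourArea)
    m=cv2.drawContours(np.zeros_like(m),[cn],-1,1,-1); y,x=np.nonzero(m); z=(x-x.mean())+1j*(y-y.mean())
    return x.mean()/8,y.mean()/8,len(x),np.degrees(np.angle((abs(z)**2*(z/abs(z).clip(1e-6))**5).sum()))/5
for t in('top0','t1','t4','t6'): print(t,roof(t))
E
```

```text
top0 (np.float64(30.418267891206035), np.float64(27.17655442913175), 46657, np.float64(-21.385180558831728))
t1 (np.float64(30.431504274605835), np.float64(27.168677772049662), 46554, np.float64(-21.409791228395697))
t4 (np.float64(30.437395269399328), np.float64(27.18108457935894), 46548, np.float64(-21.434603213114478))
t6 (np.float64(30.466532517707662), np.float64(27.191910817772055), 46590, np.float64(-21.22981548644793))
```

The roof's five-fold phase changed by +0.2° from home, so the lantern turned 72.2° and the knob sits on the third stop. Handing in.

```bash
python3 - <<'E'
from h import *
env.close_job(); s=observe(); print(s['time_s'],s['grip_width'],s['q'][5])
E
```

```text
the job is handed in; nothing more can be done
the job is handed in; nothing more can be done
```

I pressed the stop button to the bottom until it latched, let go, then turned its cap about 52° clockwise. When I opened the fingers the cap sprang back up. After that I gripped the indexing knob at home, turned it clockwise three clicks, and handed the job in still gripping it, with a grip force of 80 N.

- **Stop button:** the pictures showed the cap down after the press, and up with its stem visible after the turn.
- **Knob:** the tool had turned 1.262 rad, against 1.257 for the third stop. The lantern's roof had turned 72.2° in the top view, so it stopped at the third and did not reach the fourth.
- **Forces and time:** the wrist force readings between moves stayed at about 20 N or less, and the job took about 20.5 s.
- **Disagreements:** my camera positions for the cap and the knob were off by about 1 to 3 mm sideways. The knob grip started about 4 mm off, so I re-centred it before turning. The cap was turned without re-centring, at about 15 N of force on the wrist.
- **Not checked:** I did not do a final comparison of the loose items. The arm stayed above them and touched only the cap and the knob. No state reading was available after hand-in.

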